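Set the crate's lot number on the wheel marker and lock it

TASK

The crate of cut glasses is lot 472: roll the three number wheels of the lot marker, gently and with a fingertip, until 4, 7 and 2 (left to right, seen from the robot) stand squarely on top, then push the red lock tab fully home so that the wheels cannot drift. Go easy on the thin axle, and leave the glasses and the other things on the bench alone.

Things in the scene. Friction and masses are not known exactly. Their poses are not given: they have to be found in the camera images.
- marker: Lot-number marker, fixed to the bench: grey base plate 150 x 150 x 10 mm, four upright aluminium plates (tops at z = 83 mm) and between them three white number wheels on one axle along y at x = +12, z = 75 mm. Origin on the bench under the base; x points from the red lock tab's side across the wheels, z up. Nothing on it may be pushed with more than 25 N.
- axle: thin steel axle with the three wheels on it, along y; origin in its middle, at x = +12, y = 0, z = 75 mm of the marker, axes as the marker's. Its ends sit in rubber bushes: it gives 1 mm at 8 N. It bends if the wheels are pressed with more than 15 N.
- top1 (a point): nominal top of wheel 1 (left, marker y = +34 mm), axes as the marker's: centre of its white rubber band, 18 mm wide along y, 50 mm in diameter, top at z = 100 mm. The wheels run out of true: a wheel's top lies up to 1.4 mm above or below this point, changing as it turns.  A fingertip up to 28 mm wide along y clears the other wheels; all else on the marker is lower than 95 mm.
- top2 (a point): the same for wheel 2 (middle, marker y = 0)
- top3 (a point): the same for wheel 3 (right, marker y = -34 mm)
- wheel1 (a joint): turn of wheel 1, rad. Black figures 0 to 9 round its band; figure n is on top, level with the red index lines on the plates, at n x 0.6283 and again every 6.2832. Grows as the wheel's top is rolled along the marker's +x, 15.7 mm of rim per figure; turns endlessly either way. Felt washers hold it where it is left: it takes 2 N along the rim, so press down with 4 to 9 N while rubbing, or it slips.
- wheel2 (a joint): the same for wheel 2
- wheel3 (a joint): the same for wheel 3
- lock (a joint): travel of the locking comb, m: 0 open, 0.012 fully home; slides along the marker's +x and stays where it is left. Three round-nosed teeth enter gaps beside the wheels, a gap for each figure: a wheel within about 0.12 rad of a figure is centred as the tooth goes in, one further off blocks it or makes it stiff. Takes 2 N to slide, up to 12 N where it centres the wheels.
- lock_tab (a point): middle of the pushing face of the lock's red tab, an upright plate 50 mm wide (y), 6 mm thick, from z = 68 to 94 mm, pushed along the marker's +x by this face. With the lock open it lies at x = -43, z = 81 mm of the marker, and moves with the comb. The space before it is free down to the base plate.
- glass_red: loose red cut-glass tumbler, 80 mm across the rim, 88 mm high, upright; origin under its centre; leave it alone
- glass_blue: the same in blue; leave it alone
- pen: loose felt pen 135 mm long, 15 mm thick, lying along its x; origin on the bench under its middle; leave it alone
- disc: loose diamond cutting disc lying flat, 120 mm across, 11 mm high at its brass hub; origin under its centre; leave it alone
- carton: loose closed gift carton 95 x 95 x 105 mm; origin under its centre; leave it alone
- calliper: loose digital calliper lying flat, 200 mm long (its x), 12 mm high; leave it alone
- tape: loose roll of parcel tape lying flat, 96 mm across, 25 mm high; origin under its centre; leave it alone

How it is judged:
On the way, in this order (a step that is already met when the one before it is completed fails the run):
1. 4, 7 and 2 stand on top (each within 0.3 rad, just under half a figure) with the lock not yet in ((value of joint wheel1 between -4.0699 and -3.4699 rad or value of joint wheel1 between 2.2133 and 2.8133 rad or value of joint wheel1 between 8.4965 and 9.0965 rad or value of joint wheel1 between 14.7796 and 15.3796 rad) and (value of joint wheel2 between -2.185 and -1.585 rad or value of joint wheel2 between 4.0982 and 4.6982 rad or value of joint wheel2 between 10.3814 and 10.9814 rad or value of joint wheel2 between 16.6646 and 17.2646 rad) and (value of joint wheel3 between -5.3265 and -4.7265 rad or value of joint wheel3 between 0.9566 and 1.5566 rad or value of joint wheel3 between 7.2398 and 7.8398 rad or value of joint wheel3 between 13.523 and 14.123 rad) and value of joint lock below 0.005 m), for 0.2 s.
2. the lock is fully home (value of joint lock above 0.0105 m), for 0.2 s.
At the end, for the whole second after the job is handed in: Wheels 1, 2, 3 show 4, 7, 2 on top, each within 0.12 rad, and the locking comb is home (at least 10.5 of its 12 mm) ((value of joint wheel1 between -3.8899 and -3.6499 rad or value of joint wheel1 between 2.3933 and 2.6333 rad or value of joint wheel1 between 8.6765 and 8.9165 rad or value of joint wheel1 between 14.9596 and 15.1996 rad) and (value of joint wheel2 between -2.005 and -1.765 rad or value of joint wheel2 between 4.2782 and 4.5182 rad or value of joint wheel2 between 10.5614 and 10.8014 rad or value of joint wheel2 between 16.8446 and 17.0846 rad) and (value of joint wheel3 between -5.1465 and -4.9065 rad or value of joint wheel3 between 1.1366 and 1.3766 rad or value of joint wheel3 between 7.4198 and 7.6598 rad or value of joint wheel3 between 13.703 and 13.943 rad) and value of joint lock above 0.0105 m); the robot touches nothing.
It fails at once if the wheels on their axle are pressed with more than 15 N (contact force between any of the fingers, the arm and axle above 15 N).
It fails at once if the marker is pushed with more than 25 N (contact force between any of the fingers, the arm and marker above 25 N).
It fails at once if a bystander is moved by more than 20 mm (distance of any of glass_red, glass_blue, pen, disc, carton, calliper, tape from where it was at the start of the episode above 0.02 m).
It fails at once if a glass is tipped (angle between any of glass_red, glass_blue's own z axis and vertical above 0.35 rad).
It also fails if it takes over 72 s, if anything falls off the work surface, if the arm or the gripper's body presses on something with over 40 N, if the wrist force passes 120 N, or if a joint passes its speed limit or range.

ROBOT

A 6-joint arm with a two-finger parallel gripper is mounted at the origin on the work surface. World frame = base frame: x ahead of the robot, y to its left, z up, the work surface at z = 0. Lengths are in m, angles in rad, forces in N, time in s.
With the tool pointing down it reaches from about 0.25 to 0.775 m from the base axis. Payload 4 kg.
Tool frame: the origin (TCP) lies between the finger pads; the fingertips stand 14 mm ahead of it and the grasp point (between the pads) lies 5 mm behind it; z points along the fingers, y is the line along which they close (so a half turn about z gives the same grasp; the last joint's range is limited). The gripper opens to 94 mm and grips with 3 to 60 N. Pads are 16 mm wide; open, the fingers measure 119 mm over their backs; the gripper's body (75 mm by 177 mm) begins 78 mm behind the grasp point.
Start: joints at [-1.353, 0.087, 1.371, -0, 1.684, -0.103], TCP at [0.173, -0.522, 0.22] pointing down, gripper open.
Joint ranges: [-3.1, 3.1], [-0.76, 2.03], [0.27, 2.55], [-1.08, 4.22], [0.17, 2.65], [-2.57, 2.57]. Speed limits (rad/s): [2.79, 2.79, 3.14, 3.14, 3.14, 3.14].

INTERFACE

Orientations are given as [roll, pitch, yaw] about the fixed x, y, z axes, in that order (R = Rz(yaw) Ry(pitch) Rx(roll)).
In Python, from bench import robot, snapshot gives the robot as it stands.
- The arm moves only by the tool carry_out, never from a script. Its argument "motion" is text: rows parted by semicolons, each of 4 numbers parted by spaces: the shift along the tool's x, y, z each as a share of 0.15 m, from -1 to 1, then the turn about the tool's z as a share of 180 degrees, from -1 to 1. A call has exactly 8 rows; each row is the pose to reach, as a shift and turn from the pose commanded when the call began, along the tool's axes at that moment, turning the shorter way round; what a row does not reach only later rows make up. A row lasts 1/10 s, in which the tool goes at most 50 mm and 8.59 degrees, less where a joint would pass 70% of its speed; a pose out of reach is approached as far as the arm can. A call with a number of a shift or a turn outside -1 to 1 is refused whole. A call with a gripper value outside its range is refused whole. "grip" is the opening, from -1 (shut) to 1 (fully open), set as the call begins (left out, the last holds). The fingers move at their own pace and stop on an object; the grip force is fixed at half the most. Time passes only in rows, so rows that repeat a pose let the fingers close, or fill a call up. It gives the time, the measured TCP pose, the force, the opening and the grip force at its end, in the units of the state.
- robot.get_obs(): the state, without advancing time (a new reading comes with each control period).
- snapshot(name): name is "scene" or "top" or "wrist"; returns a dict with "image" (400x640x3 uint8, red, green, blue), "fx", "fy", "cx", "cy" (pixels), "pose" (4x4, takes a point from camera to world coordinates); the wrist camera has in their place "hand_eye" (4x4, takes a point from camera to tool coordinates, whose origin is the TCP and whose axes are the flange's). Camera axes: x right, y up, looking along -z (the intrinsics and any distortion apply to the point x, -y, -z); pixel columns grow to the right and rows downward; lengths in m; the calibration is good to about 2 mm. The wrist camera is an equidistant fisheye: a pixel r from the principal point sees the ray r / f radians off the axis. A picture is of the moment at which its call begins: read the wrist's pose just before it. There is no depth.
- robot.close_job(): hands the job in; it is judged then, once.
The state is a dict: "time": time; "joint_positions": joint angles; "qvel": joint speeds; "joint_torque": joint torques, N m; "tool_pos": TCP position; "ee_rot": TCP orientation; "wrist_force": force on the tool from outside, world axes, zero at the start; "wrist_torque": the same for the moment, N m; "width": finger opening in m; "finger_force": force on a finger pad.
Only numpy, scipy, OpenCV 4.12 (cv2) and the standard library are available. Lean on these libraries where they do the work, as an engineer would, in place of code of your own. Each camera call takes 0.05 s, during which the arm holds its last target. There are 200 camera calls.

## Working session

There is one attempt and no reset: what is moved stays moved. The work goes in short steps, Python scripts to look and compute and a tool call to move; the robot and the scene stay as the last step left them, time stands still between calls to the robot, and variables do not carry over. Pictures are saved under pics/ and viewed, at most 10 in all, crops included, and the job is handed in when it is done.

Besides the shell and the picture viewer there is one more tool, called after "Emit:" by a JSON object that holds its "api" and its "payload", one argument or row to a line. carry_out: Moves the arm, as the interface text tells. Shift numbers are shares of 0.15 m and turn numbers shares of 180 degrees, none past 1 either way. Its arguments: {"type":"object","properties":{"motion":{"type":"string"},"grip":{"type":"number"}},"required":["motion"]}

```bash
mkdir -p pics; ls; python3 - <<'E'
from bench import robot, snapshot
import cv2,pickle
o=robot.get_obs(); print(o)
d={}
for n in("scene","top"):
    s=snapshot(n); d[n]=s; print(n,s["fx"],s["fy"],s["cx"],s["cy"],s["pose"].tolist()); cv2.imwrite(f"pics/{n}.png",s["image"][:,:,::-1])
pickle.dump(d,open("d.pkl","wb"))
E
```

```text
pics
{'time': 0.0, 'joint_positions': array([-1.35313510e+00,  8.79502948e-02,  1.37220637e+00, -3.27829930e-05,
        1.68356222e+00, -1.03079821e-01]), 'qvel': array([-0.00237743,  0.00022551,  0.00251881,  0.00028436, -0.00157245,
       -0.0003205 ]), 'joint_torque': array([-1.28600463e-03, -3.40184104e+01, -3.02425361e+01,  7.17769540e-02,
        3.31185828e-02, -1.60821328e-04]), 'tool_pos': array([ 0.17328718, -0.52146898,  0.21833098]), 'ee_rot': array([-3.13947437e+00, -1.86372883e-04,  3.20737192e-01]), 'wrist_force': array([-0.73816779, -0.67013966, -0.04590785]), 'wrist_torque': array([-0.0216931 , -0.029588  , -0.00559802]), 'finger_force': 0.0, 'width': 0.09380355582680336}
scene 365.40430046565774 365.40430046565774 312.56016335087213 204.57793815481375 [[0.6359921331771957, -0.6424389311635577, 0.42753505851818246, 0.9393768153814175], [0.7716600892230645, 0.5241307165132632, -0.3603161094199721, -0.3861357668041077], [0.007396839661103464, 0.5590699524502448, 0.8290874954010035, 0.8584886256341018], [0.0, 0.0, 0.0, 1.0]]
top 462.85319231737526 462.85319231737526 314.1127026597093 201.4827720592286 [[0.012796292822222314, 0.9707747191655061, -0.239651203875842, 0.28372116900751543], [-0.9999157624001944, 0.012944211466364926, -0.0009568140632754784, -0.03081575001196905], [0.0021732449575679598, 0.23964325990656712, 0.9708585813534882, 1.2145855516092618], [0.0, 0.0, 0.0, 1.0]]
```

View pics/scene.png

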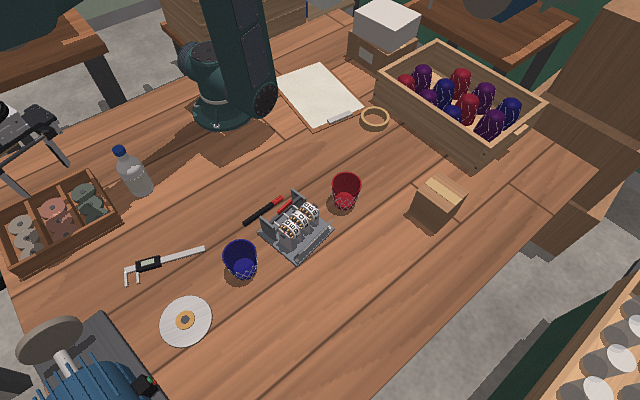

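View pics/top.png

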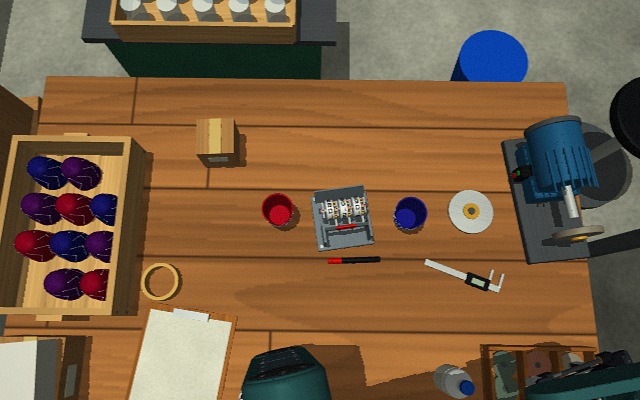

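The top view shows the marker at about (344,218), with the red glass to its left, the blue glass to its right, and the pen in front of it at (354,260). I'll enlarge both views.

```bash
python3 - <<'E'
import cv2,numpy as np
a=cv2.imread("pics/top.png")[178:270,304:384]; a=cv2.resize(a,None,fx=5,fy=5,interpolation=cv2.INTER_CUBIC)
b=cv2.imread("pics/scene.png")[180:270,250:340]; b=cv2.resize(b,(400,460),interpolation=cv2.INTER_CUBIC)
cv2.imwrite("pics/crop1.png",np.hstack([a,b]))
E
```

```text
(no output)
```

View pics/crop1.png

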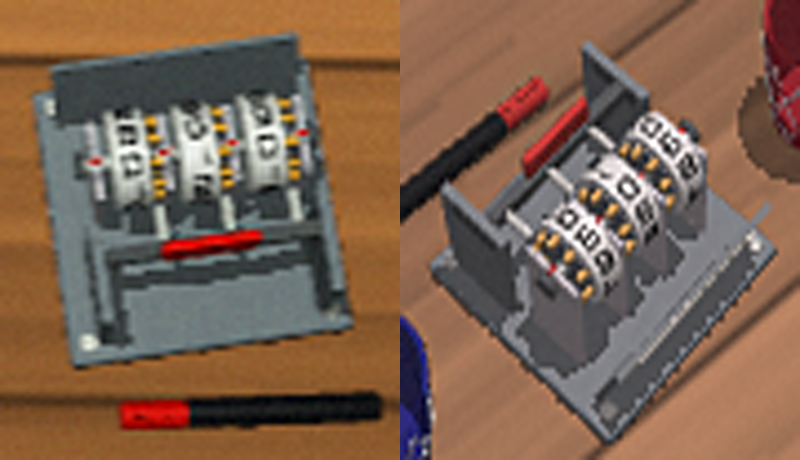

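```bash
cat >h.py <<'E'
import numpy as np,pickle,cv2
d=pickle.load(open("d.pkl","rb"))
def ray(s,u,v):
    T=s["pose"]; r=T[:3,:3]@np.array([(u-s["cx"])/s["fx"],-(v-s["cy"])/s["fy"],-1]); return T[:3,3],r
def plane(n,u,v,z):
    p,r=ray(d[n],u,v); return p+r*(z-p[2])/r[2]
def tri(a,b):
    P=[ray(d["top"],*a),ray(d["scene"],*b)]
    A=np.zeros((3,3));c=np.zeros(3)
    for p,r in P:
        r=r/np.linalg.norm(r);M=np.eye(3)-np.outer(r,r);A+=M;c+=M@p
    return np.linalg.solve(A,c)
E
python3 - <<'E'
from h import *
np.set_printoptions(precision=4,suppress=True)
t=lambda x,y:(x/5+304,y/5+178); s=lambda x,y:((x-400)*90/400+250,y*90/460+180)
for n,(x,y) in dict(FL=(77,365),FR=(352,327),BL=(36,97)).items(): print(n,plane("top",*t(x,y),.01))
for n,(x,y) in dict(BRs=(762,240),BLs=(613,442),FRs=(432,268)).items(): print(n,plane("scene",*s(x,y),.01))
for n,(x,y) in dict(i1=(95,160),i2=(165,152),i3=(232,142),i4=(303,132)).items(): print(n,plane("top",*t(x,y),.083))
print("tab",plane("top",*t(165,250),.094),plane("top",*t(260,238),.094))
print("tabs",plane("scene",*s(525,155),.094),plane("scene",*s(585,103),.094))
E
```

```text
FL [ 0.4481 -0.0451  0.01  ]
FR [ 0.4699 -0.1892  0.01  ]
BL [ 0.5923 -0.0217  0.01  ]
BRs [ 0.59   -0.0242  0.01  ]
BLs [ 0.6234 -0.1652  0.01  ]
FRs [ 0.4777 -0.1884  0.01  ]
i1 [ 0.5414 -0.0523  0.083 ]
i2 [ 0.5459 -0.0874  0.083 ]
i3 [ 0.5515 -0.121   0.083 ]
i4 [ 0.5572 -0.1568  0.083 ]
tab [ 0.4939 -0.0869  0.094 ] [ 0.5005 -0.1336  0.094 ]
tabs [ 0.5042 -0.1315  0.094 ] [ 0.501  -0.0865  0.094 ]
```

The marker's centre is at about (0.537, -0.106) with yaw about 0.153, and its sizes agree. I'll travel there at safe height and turn so that tool y lies along marker x.

Emit:
{"api": "carry_out", "payload": {
  "motion": "1 -0.57 0.05 -0.447; 1 -0.57 0.05 -0.447; 1 -0.57 0.05 -0.447; 1 -0.57 0.05 -0.447; 1 -0.57 0.05 -0.447; 1 -0.57 0.05 -0.447; 1 -0.57 0.05 -0.447; 1 -0.57 0.05 -0.447",
  "grip": -1
}}

```text
time: 0.9
tool_pos: [0.2888, -0.3931, 0.2114]
ee_rot: [-3.141, -0.001, 1.527]
wrist_force: [-0.3, -0.2, 0.2]
width: 0.0333
finger_force: 0.0
```

Emit:
{"api": "carry_out", "payload": {
  "motion": "1 0.8 0 -0.063; 1 0.8 0 -0.063; 1 0.8 0 -0.063; 1 0.8 0 -0.063; 1 0.8 0 -0.063; 1 0.8 0 -0.063; 1 0.8 0 -0.063; 1 0.8 0 -0.063",
  "grip": -1
}}

```text
time: 1.7
tool_pos: [0.4153, -0.2508, 0.2118]
ee_rot: [-3.141, 0.0, 1.716]
wrist_force: [-1.2, 0.0, -0.2]
width: 0.0005
finger_force: 0.0
```

```bash
python3 - <<'E'
from bench import robot, snapshot
import numpy as np
np.set_printoptions(precision=4,suppress=True)
o=robot.get_obs(); print(o["tool_pos"],o["ee_rot"])
s=snapshot("wrist"); print(s["hand_eye"],s["fx"],s["cx"],s["cy"],s.keys())
E
```

```text
[ 0.4153 -0.2508  0.2118] [-3.1411  0.0001  1.7165]
[[-0.0013  0.973   0.2308  0.0676]
 [ 1.      0.0014 -0.0002 -0.0004]
 [-0.0005  0.2308 -0.973  -0.1659]
 [ 0.      0.      0.      1.    ]] 309.70691628693146 318.5013063833269 195.5452739910888 dict_keys(['image', 'fx', 'fy', 'cx', 'cy', 'hand_eye'])
```

Emit:
{"api": "carry_out", "payload": {
  "motion": "0.6 1 0.2 -0.002; 0.6 1 0.2 -0.002; 0.6 1 0.2 -0.002; 0.6 1 0.33 -0.002; 0.6 1 0.33 -0.002; 0.6 1 0.33 -0.002; 0.6 1 0.33 -0.002; 0.6 1 0.33 -0.002"
}}

```text
time: 2.55
tool_pos: [0.551, -0.1401, 0.164]
ee_rot: [3.14, 0.001, 1.723]
wrist_force: [-0.2, -0.5, 0.2]
width: 0.0004
finger_force: 0.0
```

```bash
cat >look.py <<'E'
import sys
from bench import robot, snapshot
import cv2,pickle,numpy as np
def look(name):
    o=robot.get_obs(); s=snapshot("wrist"); s["o"]=o
    pickle.dump(s,open(f"{name}.pkl","wb"))
    return s
if __name__=="__main__":
    n=sys.argv[1]; s=look(n); im=s["image"][:,:,::-1]
    np.set_printoptions(precision=4,suppress=True); print(s["o"]["tool_pos"],s["o"]["ee_rot"],s["o"]["wrist_force"])
    cv2.imwrite(f"pics/{n}.png",cv2.resize(im,(800,500),interpolation=cv2.INTER_CUBIC))
E
python3 look.py w1
```

```text
[ 0.551  -0.1401  0.164 ] [3.1397 0.0015 1.7227] [-0.1788 -0.5422  0.2344]
```

View pics/w1.png

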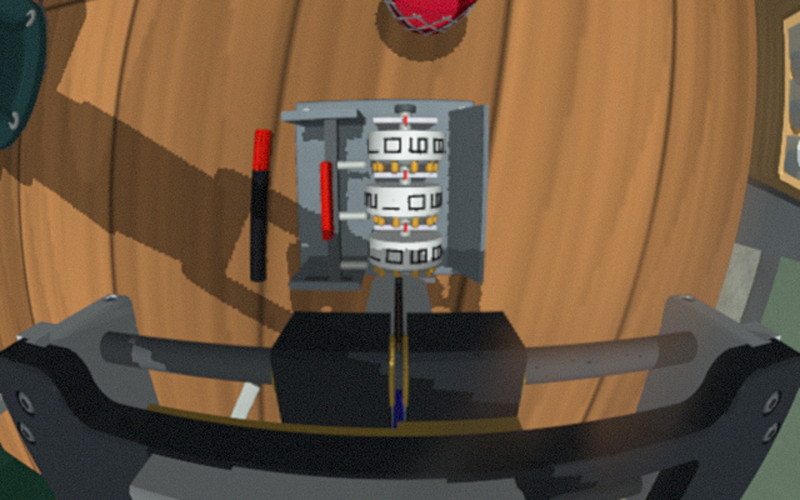

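```bash
cat >wr.py <<'E'
import numpy as np,pickle,cv2
from scipy.spatial.transform import Rotation as R
def cam(s):
    T=np.eye(4);T[:3,:3]=R.from_euler("xyz",s["o"]["ee_rot"]).as_matrix();T[:3,3]=s["o"]["tool_pos"]
    return T@s["hand_eye"]
def proj(s,P):
    C=cam(s);p=(np.atleast_2d(P)-C[:3,3])@C[:3,:3]
    x,y,z=p[:,0],-p[:,1],-p[:,2]; r=np.hypot(x,y);th=np.arctan2(r,z)
    return np.c_[s["fx"]*th*x/r+s["cx"],s["fx"]*th*y/r+s["cy"]]
def unplane(s,u,v,z):
    C=cam(s);x=(u-s["cx"])/s["fx"];y=(v-s["cy"])/s["fx"];th=np.hypot(x,y)
    k=np.sin(th)/th;r=C[:3,:3]@np.array([x*k,-y*k,-np.cos(th)]);return C[:3,3]+r*(z-C[2,3])/r[2]
def mk(o,yaw):
    c,n=np.cos(yaw),np.sin(yaw)
    return lambda P:np.atleast_2d(P)@np.array([[c,n,0],[-n,c,0],[0,0,1]])+np.array([o[0],o[1],0])
def unwrap(s,M,y,amax=1.4,n=500,h=90):
    a=np.linspace(amax,-amax,n);yy=np.linspace(y+9,y-9,h)/1000   # rows: far side(+x) first
    A,Y=np.meshgrid(a,yy,indexing="ij")
    P=M(np.c_[(.012+.025*np.sin(A)).ravel(),Y.ravel(),(.075+.025*np.cos(A)).ravel()])
    q=proj(s,P).reshape(n,h,2).astype(np.float32)
    return cv2.remap(np.ascontiguousarray(s["image"][:,:,::-1]),q[...,0],q[...,1],cv2.INTER_CUBIC)
E
python3 - <<'E'
from wr import *
np.set_printoptions(precision=4,suppress=True)
s=pickle.load(open("w1.pkl","rb"))
for u,v in((405,122),(405,176),(405,229)): print("idx",unplane(s,u/1.25,v/1.25,.083))
for u,v in((300,102),(470,102),(293,288)): print("base",unplane(s,u/1.25,v/1.25,.01))
print("tab top pushing edge",unplane(s,322/1.25,163/1.25,.094),unplane(s,322/1.25,238/1.25,.094))
M=mk((.537,-.106),.153)
im=s["image"][:,:,::-1]
c=cv2.rotate(im[78:228,232:372],cv2.ROTATE_90_COUNTERCLOCKWISE)
c=cv2.resize(c,None,fx=3,fy=3,interpolation=cv2.INTER_CUBIC)
U=np.hstack([np.pad(unwrap(s,M,y),((0,0),(0,10),(0,0))) for y in(34,0,-34)])
for a in np.arange(-1.2566,1.3,.6283/2): cv2.line(U,(0,int(250-a/1.4*250)),(310,int(250-a/1.4*250)),(0,0,255),1)
c=np.pad(c,((0,500-c.shape[0]),(0,0),(0,0)))
cv2.imwrite("pics/u1.png",np.hstack([c,U]));print(c.shape,U.shape)
E
```

```text
idx [ 0.5419 -0.0524  0.083 ]
idx [ 0.5471 -0.0865  0.083 ]
idx [ 0.5524 -0.1205  0.083 ]
base [ 0.4533 -0.0404  0.01  ]
base [ 0.5927 -0.0204  0.01  ]
base [ 0.4649 -0.2025  0.01  ]
tab top pushing edge [ 0.4953 -0.0851  0.094 ] [ 0.5009 -0.1318  0.094 ]
(500, 450, 3) (500, 300, 3)
```

View pics/u1.png

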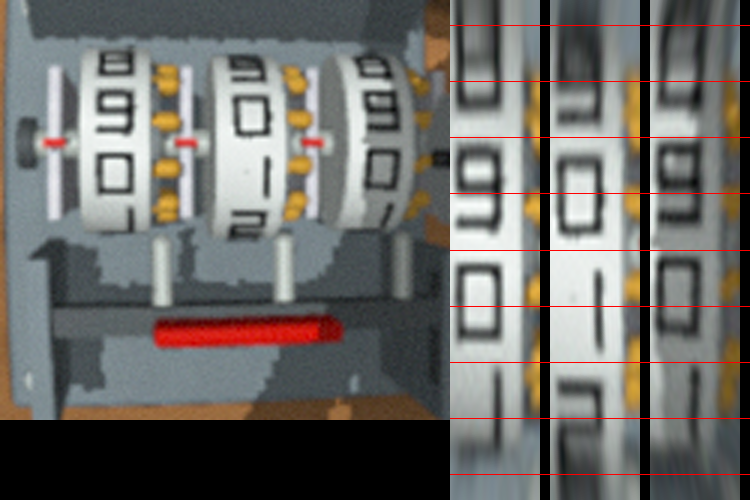

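The strip reads clearly. Wheel 1 is at about -0.27 rad (0 just robot-side of top), wheel 2 at about +0.295 and wheel 3 at about -0.255. The moves needed are +2.78, -2.18 and +1.51 rad. I'll start on wheel 3.

Emit:
{"api": "carry_out", "payload": {
  "motion": "0.016 -0.03 0.1 0; 0.016 -0.03 0.2 0; 0.016 -0.03 0.28 0; 0.016 -0.03 0.30 0; 0.016 -0.03 0.30 0; 0.016 -0.03 0.307 0; 0.016 -0.03 0.307 0; 0.016 -0.03 0.307 0"
}}

```text
time: 3.4
tool_pos: [0.5469, -0.137, 0.1171]
ee_rot: [3.141, 0.001, 1.725]
wrist_force: [-0.5, 0.1, -1.2]
width: 0.0002
finger_force: 0.0
```

Emit:
{"api": "carry_out", "payload": {
  "motion": "-0.006 0 0.002 0; -0.006 0 0.004 0; -0.006 0 0.006 0; -0.006 0 0.008 0; -0.006 0 0.010 0; -0.006 0 0.010 0; -0.006 0 0.010 0; -0.006 0 0.010 0"
}}

```text
time: 4.2
tool_pos: [0.5466, -0.1378, 0.1149]
ee_rot: [3.142, 0.0, 1.725]
wrist_force: [-0.0, 1.0, -0.6]
width: 0.0006
finger_force: 0.0
```

Emit:
{"api": "carry_out", "payload": {
  "motion": "0 0 0.002 0; 0 0 0.004 0; 0 0 0.006 0; 0 0 0.006 0; 0 0 0.006 0; 0 0 0.006 0; 0 0 0.006 0; 0 0 0.006 0"
}}

```text
time: 5.0
tool_pos: [0.5466, -0.1378, 0.1141]
ee_rot: [3.142, 0.0, 1.725]
wrist_force: [0.2, -0.9, 0.5]
width: 0.0004
finger_force: 0.0
```

Emit:
{"api": "carry_out", "payload": {
  "motion": "0 0 0.002 0; 0 0 0.004 0; 0 0 0.006 0; 0 0 0.006 0; 0 0 0.006 0; 0 0 0.006 0; 0 0 0.006 0; 0 0 0.006 0"
}}

```text
time: 5.8
tool_pos: [0.5466, -0.1378, 0.1131]
ee_rot: [3.142, 0.0, 1.725]
wrist_force: [-0.2, -0.4, 0.1]
width: 0.0004
finger_force: 0.0
```

Emit:
{"api": "carry_out", "payload": {
  "motion": "0 0 0.002 0; 0 0 0.004 0; 0 0 0.006 0; 0 0 0.006 0; 0 0 0.006 0; 0 0 0.006 0; 0 0 0.006 0; 0 0 0.006 0"
}}

```text
time: 6.6
tool_pos: [0.5466, -0.1378, 0.1122]
ee_rot: [-3.142, 0.0, 1.725]
wrist_force: [-0.6, -1.4, -0.5]
width: 0.0
finger_force: 0.0
```

Emit:
{"api": "carry_out", "payload": {
  "motion": "0 0 0.002 0; 0 0 0.004 0; 0 0 0.006 0; 0 0 0.006 0; 0 0 0.006 0; 0 0 0.006 0; 0 0 0.006 0; 0 0 0.006 0"
}}

```text
time: 7.4
tool_pos: [0.5466, -0.1378, 0.1115]
ee_rot: [3.141, 0.0, 1.725]
wrist_force: [-0.9, 0.5, 2.7]
width: 0.0004
finger_force: 1.5
```

Emit:
{"api": "carry_out", "payload": {
  "motion": "0 0 0.001 0; 0 0 0.002 0; 0 0 0.003 0; 0 0 0.003 0; 0 0 0.003 0; 0 0 0.003 0; 0 0 0.003 0; 0 0 0.003 0"
}}

```text
time: 8.2
tool_pos: [0.5467, -0.1379, 0.1112]
ee_rot: [3.141, 0.0, 1.725]
wrist_force: [-1.8, -0.2, 5.4]
width: 0.0004
finger_force: 2.7
```

```bash
python3 -c "
from bench import robot
o=robot.get_obs();print(o['wrist_force'],o['finger_force'],o['tool_pos'])"
```

```text
[-1.75157057 -0.19592103  5.38687539] 2.6692921144422144 [ 0.54670641 -0.13787474  0.11116811]
```

Emit:
{"api": "carry_out", "payload": {
  "motion": "0 0.015 0 0; 0 0.03 0 0; 0 0.045 0 0; 0 0.06 0 0; 0 0.07 0 0; 0 0.08 0 0; 0 0.08 0 0; 0 0.08 0 0"
}}

```text
time: 9.0
tool_pos: [0.5589, -0.136, 0.1118]
ee_rot: [3.14, 0.001, 1.725]
wrist_force: [-1.0, 0.7, 6.8]
width: 0.0007
finger_force: 3.4
```

```bash
cat >st.py <<'E'
import sys
from look import *; from wr import *
M=mk((.5379,-.1053),.153)
n=sys.argv[1];s=look(n);im=s["image"][:,:,::-1]
np.set_printoptions(precision=4,suppress=True);print(s["o"]["tool_pos"],s["o"]["wrist_force"])
c=cv2.resize(cv2.rotate(im[28:248,242:392],cv2.ROTATE_90_COUNTERCLOCKWISE),None,fx=2.2,fy=2.2,interpolation=cv2.INTER_CUBIC)
U=np.hstack([np.pad(unwrap(s,M,y),((0,0),(0,10),(0,0))) for y in(34,0,-34)])
for a in np.arange(-1.2566,1.3,.6283/2): cv2.line(U,(0,int(250-a/1.4*250)),(310,int(250-a/1.4*250)),(0,0,255),1)
c=np.pad(c,((0,500-c.shape[0]),(0,0),(0,0)))
cv2.imwrite(f"pics/{n}.png",np.hstack([c,U]))
E
python3 st.py s1
```

```text
[ 0.5589 -0.136   0.1118] [-1.0326  0.7318  6.8157]
```

View pics/s1.png

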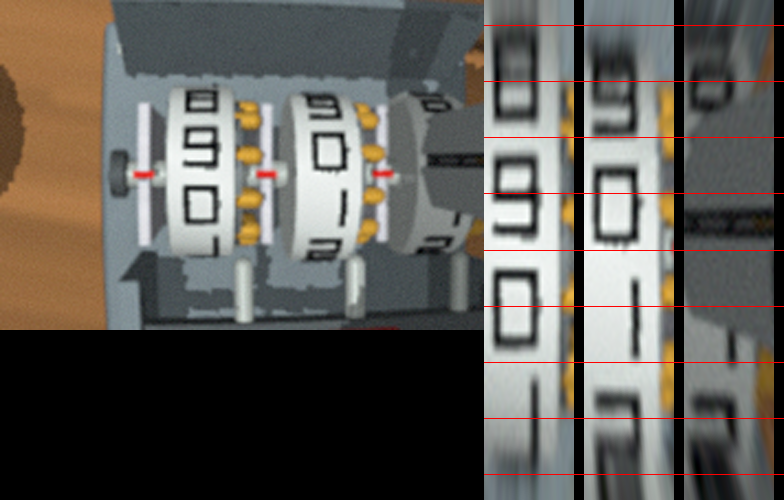

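Wheel 3 follows without slip: +12.4 mm gave about +0.5 rad. I'll finish this stroke, lift, return and press again.

Emit:
{"api": "carry_out", "payload": {
  "motion": "0 0.015 -0.001 0; 0 0.03 -0.002 0; 0 0.03 -0.002 0; 0 0.03 -0.05 0; 0 -0.09 -0.05 0; 0 -0.09 -0.02 0; 0 -0.09 -0.003 0; 0 -0.09 -0.003 0"
}}

```text
time: 9.85
tool_pos: [0.5447, -0.138, 0.1112]
ee_rot: [-3.14, -0.0, 1.725]
wrist_force: [-2.1, 0.5, 3.3]
width: 0.0004
finger_force: 2.1
```

```bash
cat >f.py <<'E'
from bench import robot
import numpy as np
np.set_printoptions(precision=4,suppress=True)
o=robot.get_obs();t=o['tool_pos'];a,b=t[0]-.5379,t[1]+.1053
c,s=np.cos(.153),np.sin(.153)
print("F",o['wrist_force'],o['finger_force'],t,"marker x-12,y",1000*np.array([a*c+b*s-.012,b*c-a*s]))
E
python3 f.py
```

```text
F [-2.1359  0.4785  3.3081] 2.070595387209906 [ 0.5447 -0.138   0.1112] marker x-12,y [-10.2521 -33.3535]
```

Emit:
{"api": "carry_out", "payload": {
  "motion": "0 0 0.003 0; 0 0.01 0.005 0; 0 0.03 0.005 0; 0 0.05 0.005 0; 0 0.07 0.004 0; 0 0.09 0.003 0; 0 0.11 0.003 0; 0 0.12 0.003 0"
}}

```text
time: 10.65
tool_pos: [0.5641, -0.1351, 0.1117]
ee_rot: [3.139, 0.0, 1.725]
wrist_force: [-1.5, 0.8, 4.8]
width: 0.0005
finger_force: 2.1
```

```bash
python3 f.py
```

```text
F [-1.4774  0.7632  4.8008] 2.118617445230484 [ 0.5641 -0.1351  0.1117] marker x-12,y [  9.3478 -33.4021]
```

Emit:
{"api": "carry_out", "payload": {
  "motion": "0 0 -0.05 0; 0 0 -0.15 0; 0 0 -0.25 0; -0.1 -0.05 -0.33 0; -0.2 -0.05 -0.33 0; -0.2 -0.05 -0.33 0; -0.2 -0.05 -0.33 0; -0.2 -0.05 -0.33 0"
}}

```text
time: 11.45
tool_pos: [0.5595, -0.166, 0.1593]
ee_rot: [-3.14, -0.001, 1.725]
wrist_force: [0.8, -0.2, 0.5]
width: 0.0004
finger_force: 0.0
```

```bash
cat >ph.py <<'E'
from wr import *
def phases(s,o=(.5379,-.1053)):
    M=mk(o,.153);out=[]
    for y in(34,0,-34):
        g=cv2.cvtColor(unwrap(s,M,y),cv2.COLOR_BGR2GRAY).astype(float)[:,15:75]
        a=np.linspace(1.4,-1.4,500);w=np.where(abs(a)<.94,1+np.cos(np.pi*a/.94),0)
        d=np.median(g,axis=1,keepdims=True)*0+np.percentile(g,90,axis=1,keepdims=True)
        p=np.clip((d-g)/d,0,1).mean(1);p-=(p*w).sum()/w.sum()
        out.append(np.angle((p*w*np.exp(2j*np.pi*a/.6283)).sum())*.1)
    return np.round(out,3)
if __name__=="__main__":
    import sys
    for n in sys.argv[1:]: print(n,phases(pickle.load(open(n+".pkl","rb"))))
E
python3 look.py w2; python3 ph.py w1 s1 w2
```

```text
[ 0.5595 -0.166   0.1593] [-3.1399 -0.0013  1.7246] [ 0.8366 -0.188   0.5176]
w1 [0.301 0.202 0.301]
s1 [0.304 0.192 0.149]
w2 [ 0.301  0.201 -0.007]
```

Emit:
{"api": "carry_out", "payload": {
  "motion": "0.2 0.06 0 0; 0.42 0.06 0.05 0; 0.42 0.06 0.2 0; 0.42 0.06 0.29 0; 0.42 0.06 0.305 0; 0.42 0.06 0.312 0; 0.42 0.06 0.318 0; 0.42 0.06 0.318 0"
}}

```text
time: 12.3
tool_pos: [0.5595, -0.103, 0.1133]
ee_rot: [3.141, 0.0, 1.724]
wrist_force: [-0.2, 0.7, 1.8]
width: 0.0008
finger_force: 0.7
```

```bash
python3 f.py
```

```text
F [-0.1505  0.7179  1.7983] 0.6953096017241478 [ 0.5595 -0.103   0.1133] marker x-12,y [ 9.7471 -0.9932]
```

Emit:
{"api": "carry_out", "payload": {
  "motion": "0 0 0.003 0; 0 0 0.005 0; 0 0 0.005 0; 0 -0.01 0.005 0; 0 -0.02 0.005 0; 0 -0.03 0.005 0; 0 -0.04 0.005 0; 0 -0.05 0.005 0"
}}

```text
time: 13.1
tool_pos: [0.5533, -0.1038, 0.1135]
ee_rot: [3.138, 0.002, 1.725]
wrist_force: [2.3, 0.0, 7.0]
width: 0.0004
finger_force: 3.5
```

```bash
python3 f.py
```

```text
F [2.322  0.009  7.0362] 3.522790800780058 [ 0.5533 -0.1038  0.1135] marker x-12,y [ 3.3956 -0.9015]
```

Emit:
{"api": "carry_out", "payload": {
  "motion": "0 -0.02 -0.001 0; 0 -0.04 -0.001 0; 0 -0.06 -0.001 0; 0 -0.08 -0.001 0; 0 -0.083 -0.001 0; 0 -0.083 -0.001 0; 0 -0.083 -0.001 0; 0 -0.083 -0.001 0"
}}

```text
time: 13.9
tool_pos: [0.5392, -0.1058, 0.112]
ee_rot: [-3.14, 0.001, 1.725]
wrist_force: [-0.8, -2.0, 4.5]
width: 0.0006
finger_force: 2.4
```

Emit:
{"api": "carry_out", "payload": {
  "motion": "0 0 -0.02 0; 0 0 -0.05 0; 0 0.06 -0.05 0; 0 0.126 -0.05 0; 0 0.126 -0.02 0; 0 0.126 -0.005 0; 0 0.126 -0.003 0; 0 0.126 -0.003 0"
}}

```text
time: 14.7
tool_pos: [0.5585, -0.1024, 0.1126]
ee_rot: [3.141, -0.0, 1.725]
wrist_force: [1.3, 1.2, 1.6]
width: 0.0006
finger_force: 0.6
```

```bash
python3 f.py
```

```text
F [1.3037 1.2383 1.5937] 0.5686753615736961 [ 0.5585 -0.1024  0.1126] marker x-12,y [ 8.7688 -0.2448]
```

Emit:
{"api": "carry_out", "payload": {
  "motion": "0 0 0.004 0; 0 0 0.007 0; 0 0 0.007 0; 0 -0.02 0.007 0; 0 -0.04 0.007 0; 0 -0.06 0.007 0; 0 -0.07 0.007 0; 0 -0.07 0.007 0"
}}

```text
time: 15.5
tool_pos: [0.548, -0.1042, 0.1126]
ee_rot: [3.14, 0.0, 1.725]
wrist_force: [0.4, 1.6, 5.5]
width: 0.0004
finger_force: 2.9
```

Emit:
{"api": "carry_out", "payload": {
  "motion": "0 -0.02 0.001 0; 0 -0.04 0.001 0; 0 -0.05 0.001 0; 0 -0.055 0.001 0; 0 -0.055 0.001 0; 0 -0.055 0.001 0; 0 -0.055 0.001 0; 0 -0.055 0.001 0"
}}

```text
time: 16.3
tool_pos: [0.5393, -0.1055, 0.1111]
ee_rot: [-3.14, -0.0, 1.725]
wrist_force: [-0.8, 1.4, 4.1]
width: 0.0007
finger_force: 2.0
```

```bash
python3 f.py
```

```text
F [-0.776   1.4041  4.119 ] 1.957547441124916 [ 0.5393 -0.1055  0.1111] marker x-12,y [-10.6925  -0.4368]
```

Emit:
{"api": "carry_out", "payload": {
  "motion": "0 0 -0.02 0; 0 0 -0.05 0; 0 0.06 -0.05 0; 0 0.115 -0.05 0; 0 0.115 -0.02 0; 0 0.115 -0.010 0; 0 0.115 -0.008 0; 0 0.115 -0.008 0"
}}

```text
time: 17.1
tool_pos: [0.5568, -0.1028, 0.1125]
ee_rot: [3.141, 0.0, 1.725]
wrist_force: [0.2, 1.1, 0.2]
width: 0.0004
finger_force: 0.3
```

```bash
python3 f.py; python3 look.py w3; python3 ph.py w3
```

```text
F [0.1954 1.1212 0.1992] 0.28193268924951553 [ 0.5568 -0.1028  0.1125] marker x-12,y [ 7.0548 -0.3674]
[ 0.5568 -0.1028  0.1125] [3.1414 0.     1.725 ] [0.1954 1.1212 0.1992]
w3 [ 0.302  0.265 -0.026]
```

Emit:
{"api": "carry_out", "payload": {
  "motion": "0 0 0.004 0; 0 0 0.008 0; 0 0 0.010 0; 0 -0.02 0.010 0; 0 -0.04 0.010 0; 0 -0.06 0.010 0; 0 -0.075 0.010 0; 0 -0.075 0.010 0"
}}

```text
time: 17.95
tool_pos: [0.5459, -0.1046, 0.112]
ee_rot: [3.14, 0.001, 1.725]
wrist_force: [1.3, 1.0, 5.7]
width: 0.0002
finger_force: 2.7
```

Emit:
{"api": "carry_out", "payload": {
  "motion": "0 0 -0.1 0; 0 0 -0.25 0; -0.2 0 -0.3 0; -0.42 0 -0.3 0; -0.42 0 -0.3 0; -0.42 0 -0.3 0; -0.42 0 -0.3 0; -0.42 0 -0.3 0"
}}

```text
time: 18.75
tool_pos: [0.555, -0.1658, 0.1558]
ee_rot: [-3.141, -0.001, 1.726]
wrist_force: [-0.6, 0.4, 1.0]
width: 0.0007
finger_force: 0.0
```

```bash
python3 st.py w4; python3 ph.py w4;python3 f.py
```

```text
[ 0.555  -0.1658  0.1558] [-0.6478  0.428   1.0326]
w4 [-0.304  0.137  0.001]
F [-0.0088  0.3657 -0.1922] 0.0 [ 0.5551 -0.1658  0.1559] marker x-12,y [ -4.2667 -62.4409]
```

View pics/w4.png

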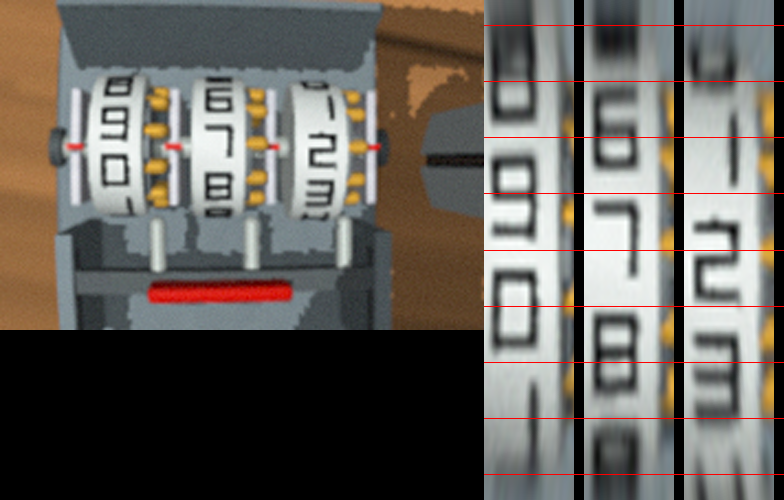

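Wheel 2 shows 7 about 0.055 rad too far +x, and wheel 3 shows 2 about 0.065 rad short. I'll check the calibration against the red index lines.

```bash
python3 - <<'E'
from wr import *
np.set_printoptions(precision=4,suppress=True)
for n in("w1","w4"):
    s=pickle.load(open(n+".pkl","rb"));im=s["image"].astype(int)
    m=((im[...,0]>150)&(im[...,1]<90)&(im[...,2]<90)).astype(np.uint8)
    k,l,st,c=cv2.connectedComponentsWithStats(m)
    for i in range(1,k):
        if st[i,4]>4:
            w=unplane(s,*c[i],.083);a,b=w[0]-.5379,w[1]+.1053;cc,ss=np.cos(.153),np.sin(.153)
            print(n,st[i,4],c[i],1000*np.array([a*cc+b*ss-.012,b*cc-a*ss]))
E
```

```text
w1 646 [342.1765   6.3885] [ 14.9398 129.1896]
w1 54 [332.6852  17.5185] [  7.1777 118.8762]
w1 30 [351.7333  18.6333] [ 22.4901 118.3211]
w1 13 [323.8462  96.5385] [-0.1282 52.4851]
w1 346 [207.6416 118.6069] [-95.5194  37.7915]
w1 346 [259.5405 156.1965] [-52.1025   5.321 ]
w1 8 [323.75 139.5 ] [-0.2474 18.1911]
w1 9 [323.8889 181.2222] [ -0.1257 -15.5953]
w4 12 [324.75    62.4167] [-0.1319 52.8542]
w4 365 [205.5096  93.8575] [-94.7194  31.5978]
w4 449 [257.3942 127.3474] [-52.1636   2.8168]
w4 9 [324.6667 107.    ] [-0.1667 17.8815]
w4 5 [324.6 152.2] [ -0.1229 -17.0309]
w4 10 [324.7 197.9] [  0.1244 -53.3155]
```

The index lines land within 0.2 mm of the axle plane, so both wheels are within tolerance. Wheel 1 comes next: about +71 mm of rim.

Emit:
{"api": "carry_out", "payload": {
  "motion": "0.3 -0.035 0 0; 0.643 -0.035 0 0; 0.643 -0.035 0.1 0; 0.643 -0.035 0.2 0; 0.643 -0.035 0.27 0; 0.643 -0.035 0.28 0; 0.643 -0.035 0.286 0; 0.643 -0.035 0.286 0"
}}

```text
time: 19.6
tool_pos: [0.5344, -0.0727, 0.1129]
ee_rot: [-3.139, -0.002, 1.724]
wrist_force: [-3.5, 1.9, 4.3]
width: 0.0001
finger_force: 2.6
```

```bash
python3 f.py
```

```text
F [-3.482   1.9465  4.3201] 2.630284341867082 [ 0.5344 -0.0727  0.1129] marker x-12,y [-10.4961  32.7498]
```

Emit:
{"api": "carry_out", "payload": {
  "motion": "0 0.01 0 0; 0 0.02 -0.001 0; 0 0.03 -0.002 0; 0 0.04 -0.003 0; 0 0.05 -0.003 0; 0 0.06 -0.003 0; 0 0.07 -0.003 0; 0 0.07 -0.003 0"
}}

```text
time: 20.4
tool_pos: [0.5466, -0.0709, 0.1142]
ee_rot: [3.14, 0.0, 1.725]
wrist_force: [-1.2, 1.9, 4.4]
width: 0.0004
finger_force: 2.6
```

```bash
python3 f.py
```

```text
F [-1.1728  1.8505  4.3739] 2.5685271665497567 [ 0.5466 -0.0709  0.1142] marker x-12,y [ 1.8722 32.7058]
```

Emit:
{"api": "carry_out", "payload": {
  "motion": "0 0.01 0.002 0; 0 0.02 0.002 0; 0 0.03 0.003 0; 0 0.04 0.003 0; 0 0.05 0.003 0; 0 0.05 0.003 0; 0 0.05 0.003 0; 0 0.05 0.003 0"
}}

```text
time: 21.2
tool_pos: [0.5537, -0.0697, 0.1133]
ee_rot: [3.14, 0.001, 1.725]
wrist_force: [0.2, 1.3, 3.9]
width: 0.0006
finger_force: 2.0
```

Emit:
{"api": "carry_out", "payload": {
  "motion": "0 0 -0.02 0; 0 0 -0.05 0; 0 -0.06 -0.05 0; 0 -0.126 -0.05 0; 0 -0.126 -0.02 0; 0 -0.126 -0.007 0; 0 -0.126 -0.003 0; 0 -0.126 -0.003 0"
}}

```text
time: 22.0
tool_pos: [0.5344, -0.0724, 0.1132]
ee_rot: [-3.141, -0.0, 1.725]
wrist_force: [-0.4, 0.5, 0.1]
width: 0.0001
finger_force: 0.0
```

```bash
python3 f.py
```

```text
F [-0.4246  0.4837  0.109 ] 0.0 [ 0.5344 -0.0724  0.1132] marker x-12,y [-10.4552  33.0511]
```

Emit:
{"api": "carry_out", "payload": {
  "motion": "0 0 0.005 0; 0 0 0.010 0; 0 0 0.010 0; 0 0 0.010 0; 0 0.01 0.010 0; 0 0.02 0.010 0; 0 0.03 0.010 0; 0 0.04 0.010 0"
}}

```text
time: 22.8
tool_pos: [0.5406, -0.0715, 0.113]
ee_rot: [3.141, 0.0, 1.725]
wrist_force: [-2.8, -0.9, 5.7]
width: 0.0005
finger_force: 3.1
```

```bash
python3 f.py
```

```text
F [-2.8181 -0.8791  5.6892] 3.0643928982317448 [ 0.5406 -0.0715  0.113 ] marker x-12,y [-4.1546 32.9622]
```

Emit:
{"api": "carry_out", "payload": {
  "motion": "0 0.015 0 0; 0 0.03 0 0; 0 0.045 0.001 0; 0 0.06 0.002 0; 0 0.075 0.003 0; 0 0.09 0.004 0; 0 0.09 0.004 0; 0 0.09 0.004 0"
}}

```text
time: 23.6
tool_pos: [0.5546, -0.0694, 0.1119]
ee_rot: [3.14, 0.0, 1.725]
wrist_force: [-0.2, 0.6, 3.9]
width: 0.0006
finger_force: 2.2
```

Emit:
{"api": "carry_out", "payload": {
  "motion": "0 0 -0.02 0; 0 0 -0.05 0; 0 -0.06 -0.05 0; 0 -0.13 -0.05 0; 0 -0.13 -0.02 0; 0 -0.13 -0.006 0; 0 -0.13 -0.003 0; 0 -0.13 -0.003 0"
}}

```text
time: 24.4
tool_pos: [0.5342, -0.0724, 0.1116]
ee_rot: [-3.141, -0.0, 1.725]
wrist_force: [-1.5, -0.4, 0.7]
width: 0.0001
finger_force: 0.2
```

```bash
python3 f.py
```

```text
F [-1.5204 -0.4071  0.6645] 0.20483228377997875 [ 0.5342 -0.0724  0.1116] marker x-12,y [-10.6669  33.0841]
```

Emit:
{"api": "carry_out", "payload": {
  "motion": "0 0 0.004 0; 0 0 0.008 0; 0 0 0.008 0; 0 0 0.008 0; 0 0.01 0.008 0; 0 0.02 0.008 0; 0 0.03 0.008 0; 0 0.04 0.008 0"
}}

```text
time: 25.2
tool_pos: [0.5409, -0.0715, 0.1119]
ee_rot: [3.14, 0.0, 1.725]
wrist_force: [-2.9, 1.1, 6.6]
width: 0.0004
finger_force: 3.5
```

```bash
python3 f.py
```

```text
F [-2.9415  1.0963  6.5805] 3.4897523559629917 [ 0.5409 -0.0715  0.1119] marker x-12,y [-3.8609 32.9791]
```

Emit:
{"api": "carry_out", "payload": {
  "motion": "0 0.015 0 0; 0 0.03 0 0; 0 0.045 0.001 0; 0 0.06 0.002 0; 0 0.075 0.003 0; 0 0.09 0.004 0; 0 0.09 0.004 0; 0 0.09 0.004 0"
}}

```text
time: 26.0
tool_pos: [0.5549, -0.0694, 0.1108]
ee_rot: [3.139, 0.001, 1.725]
wrist_force: [1.6, 0.8, 4.2]
width: 0.0007
finger_force: 2.5
```

Emit:
{"api": "carry_out", "payload": {
  "motion": "0 0 -0.02 0; 0 0 -0.05 0; 0 -0.06 -0.05 0; 0 -0.11 -0.05 0; 0 -0.11 -0.02 0; 0 -0.11 -0.006 0; 0 -0.11 -0.004 0; 0 -0.11 -0.004 0"
}}

```text
time: 26.8
tool_pos: [0.5367, -0.0721, 0.1113]
ee_rot: [-3.14, 0.0, 1.725]
wrist_force: [-3.7, -0.2, 5.5]
width: 0.0003
finger_force: 2.8
```

```bash
python3 f.py; python3 look.py w5; python3 ph.py w5
```

```text
F [-3.6712 -0.2389  5.5278] 2.7908281702548265 [ 0.5367 -0.0721  0.1113] marker x-12,y [-8.1333 32.9461]
[ 0.5367 -0.0721  0.1113] [-3.14    0.0002  1.7249] [-3.6712 -0.2389  5.5278]
w5 [ 0.298 -0.143 -0.177]
```

Emit:
{"api": "carry_out", "payload": {
  "motion": "0 0.01 0 0; 0 0.02 0 0; 0 0.03 0 0; 0 0.04 0 0; 0 0.05 0 0; 0 0.052 0 0; 0 0.052 0 0; 0 0.052 0 0"
}}

```text
time: 27.65
tool_pos: [0.5455, -0.0708, 0.112]
ee_rot: [3.14, 0.001, 1.725]
wrist_force: [-1.7, -0.3, 6.1]
width: 0.0003
finger_force: 3.2
```

Emit:
{"api": "carry_out", "payload": {
  "motion": "0 0 -0.1 0; 0 0 -0.25 0; -0.2 0 -0.3 0; -0.5 0 -0.3 0; -0.63 0 -0.3 0; -0.63 0 -0.3 0; -0.63 0 -0.3 0; -0.63 0 -0.3 0"
}}

```text
time: 28.45
tool_pos: [0.5594, -0.1629, 0.1555]
ee_rot: [-3.141, -0.001, 1.726]
wrist_force: [0.2, 0.2, -0.5]
width: 0.0002
finger_force: 0.0
```

```bash
python3 st.py w6; python3 ph.py w6;python3 f.py
```

```text
[ 0.5594 -0.1629  0.1555] [ 0.1861  0.2078 -0.4713]
w6 [-0.004  0.131 -0.02 ]
F [0.0249 0.4823 0.454 ] 0.0 [ 0.5595 -0.1628  0.1556] marker x-12,y [  0.5684 -60.0806]
```

View pics/w6.png

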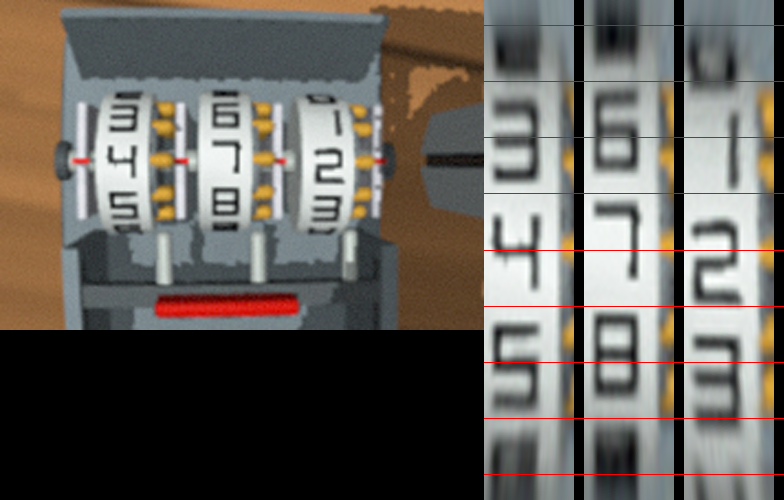

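The wheels read 4, 7 and 2 with errors of about 0, +0.05 and -0.07 rad, all within the lock's centring range. I'll go in front of the lock tab.

Emit:
{"api": "carry_out", "payload": {
  "motion": "0.2 -0.3 0 0; 0.4 -0.525 0 0; 0.4 -0.525 0 0; 0.4 -0.525 0.1 0; 0.4 -0.525 0.3 0; 0.4 -0.525 0.45 0; 0.4 -0.525 0.45 0; 0.4 -0.525 0.45 0"
}}

```text
time: 29.3
tool_pos: [0.4731, -0.1166, 0.0887]
ee_rot: [3.141, 0.0, 1.726]
wrist_force: [-0.0, 0.4, -0.2]
width: 0.0005
finger_force: 0.0
```

```bash
python3 f.py
```

```text
F [-0.0157  0.3875 -0.1569] 0.0 [ 0.4731 -0.1166  0.0887] marker x-12,y [-77.7696  -1.2876]
```

Emit:
{"api": "carry_out", "payload": {
  "motion": "0 0.01 0 0; 0 0.02 0 0; 0 0.03 0 0; 0 0.04 0 0; 0 0.05 0 0; 0 0.06 0 0; 0 0.065 0 0; 0 0.065 0 0"
}}

```text
time: 30.1
tool_pos: [0.4823, -0.1154, 0.0881]
ee_rot: [-3.141, -0.0, 1.725]
wrist_force: [-0.1, 0.1, 0.4]
width: 0.0006
finger_force: 0.0
```

```bash
python3 f.py
```

```text
F [-0.1432  0.0894  0.3654] 0.0 [ 0.4823 -0.1154  0.0881] marker x-12,y [-68.5333  -1.5522]
```

Emit:
{"api": "carry_out", "payload": {
  "motion": "0 0.004 0 0; 0 0.008 0 0; 0 0.012 0 0; 0 0.016 0 0; 0 0.02 0 0; 0 0.024 0 0; 0 0.028 0 0; 0 0.032 0 0"
}}

```text
time: 30.9
tool_pos: [0.4866, -0.1148, 0.0882]
ee_rot: [-3.141, 0.0, 1.725]
wrist_force: [-1.5, -0.4, 0.6]
width: 0.0007
finger_force: 1.0
```

```bash
python3 f.py
```

```text
F [-1.5323 -0.3548  0.6345] 1.0360502824187279 [ 0.4866 -0.1148  0.0882] marker x-12,y [-64.1437  -1.5817]
```

Emit:
{"api": "carry_out", "payload": {
  "motion": "0 0.005 0 0; 0 0.01 0 0; 0 0.015 0 0; 0 0.02 0 0; 0 0.025 0 0; 0 0.03 0 0; 0 0.033 0 0; 0 0.033 0 0"
}}

```text
time: 31.7
tool_pos: [0.492, -0.114, 0.0882]
ee_rot: [3.141, 0.0, 1.725]
wrist_force: [-1.2, 0.5, 0.9]
width: 0.0007
finger_force: 0.9
```

```bash
python3 f.py
```

```text
F [-1.1771  0.5001  0.9467] 0.8523014187812805 [ 0.492  -0.114   0.0882] marker x-12,y [-58.7105  -1.5517]
```

Emit:
{"api": "carry_out", "payload": {
  "motion": "0 0.003 0 0; 0 0.006 0 0; 0 0.009 0 0; 0 0.012 0 0; 0 0.015 0 0; 0 0.018 0 0; 0 0.02 0 0; 0 0.02 0 0"
}}

```text
time: 32.5
tool_pos: [0.4949, -0.1135, 0.0882]
ee_rot: [3.142, 0.0, 1.725]
wrist_force: [-1.2, -0.5, 0.1]
width: 0.0003
finger_force: 1.0
```

```bash
python3 f.py
```

```text
F [-1.1755 -0.4607  0.0878] 0.9972377121448517 [ 0.4949 -0.1135  0.0882] marker x-12,y [-55.7616  -1.5699]
```

Emit:
{"api": "carry_out", "payload": {
  "motion": "0 0.002 0 0; 0 0.004 0 0; 0 0.006 0 0; 0 0.008 0 0; 0 0.010 0 0; 0 0.012 0 0; 0 0.014 0 0; 0 0.016 0 0"
}}

```text
time: 33.3
tool_pos: [0.4955, -0.1134, 0.0882]
ee_rot: [-3.137, -0.0, 1.725]
wrist_force: [-8.0, -1.1, 4.8]
width: 0.0003
finger_force: 4.1
```

```bash
python3 f.py
```

```text
F [-7.9684 -1.0565  4.7933] 4.1067686676979065 [ 0.4955 -0.1134  0.0882] marker x-12,y [-55.1045  -1.5462]
```

Emit:
{"api": "carry_out", "payload": {
  "motion": "0 0.002 0 0; 0 0.004 0 0; 0 0.006 0 0; 0 0.008 0 0; 0 0.008 0 0; 0 0.008 0 0; 0 0.008 0 0; 0 0.008 0 0"
}}

```text
time: 34.1
tool_pos: [0.4956, -0.1134, 0.0882]
ee_rot: [-3.135, -0.0, 1.725]
wrist_force: [-10.6, -1.8, 6.6]
width: 0.0002
finger_force: 5.4
```

```bash
python3 f.py; python3 - <<'E'
from look import *; from wr import *
s=look("w7");im=s["image"].astype(int)
m=((im[...,0]>150)&(im[...,1]<90)&(im[...,2]<90)).astype(np.uint8)
k,l,st,c=cv2.connectedComponentsWithStats(m)
for i in range(1,k):
    if st[i,4]>4:
        w=unplane(s,*c[i],.094);a,b=w[0]-.5379,w[1]+.1053;cc,ss=np.cos(.153),np.sin(.153)
        print(st[i],c[i],1000*np.array([a*cc+b*ss-.012,b*cc-a*ss]))
E
```

```text
F [-10.5674  -1.8461   6.5711] 5.432665050029755 [ 0.4956 -0.1134  0.0882] marker x-12,y [-55.0741  -1.5592]
[ 383    0   59   35 1295] [417.05714286  12.81312741] [ -2.36800954 129.11572701]
[460   0  40  27 213] [483.15492958  14.78403756] [ 39.17882647 134.83329834]
[384  11  14  15 138] [390.26086957  18.16666667] [-17.51978878 124.26705739]
[394  29   8   5  23] [397.60869565  30.60869565] [-13.73479995 117.33542362]
[403  30  20   8 120] [412.725       33.18333333] [ -5.37339357 116.66633159]
[229 138  18  38 559] [237.38461538 155.41323792] [-98.47074901  49.90437535]
[415 144   4  11  32] [416.125 148.625] [-3.39697186 53.80122099]
[342 197  10  15 137] [346.7810219  204.05839416] [-40.26544151  23.38408276]
[412 209   3   4   8] [412.875 210.875] [-3.11894348 19.38111662]
```

The tab top moved from -52.1 to -40.3 mm and has stopped, so the lock is home (about 12 mm). I'll back off, lift and check.

Emit:
{"api": "carry_out", "payload": {
  "motion": "0 -0.05 0 0; 0 -0.15 0 0; 0 -0.15 0 0; 0 -0.15 -0.2 0; 0 -0.15 -0.45 0; -0.4 -0.15 -0.45 0; -0.4 0.1 -0.45 0; -0.4 0.1 -0.45 0"
}}

```text
time: 34.95
tool_pos: [0.526, -0.1715, 0.1548]
ee_rot: [3.139, 0.0, 1.724]
wrist_force: [0.1, 1.2, 0.1]
width: 0.0004
finger_force: 0.0
```

```bash
python3 st.py w8; python3 f.py
```

```text
[ 0.526  -0.1715  0.1548] [0.1383 1.1611 0.0837]
F [-0.016  -1.3714  0.4736] 0.0 [ 0.5241 -0.1704  0.1547] marker x-12,y [-35.5642 -62.2562]
```

View pics/w8.png

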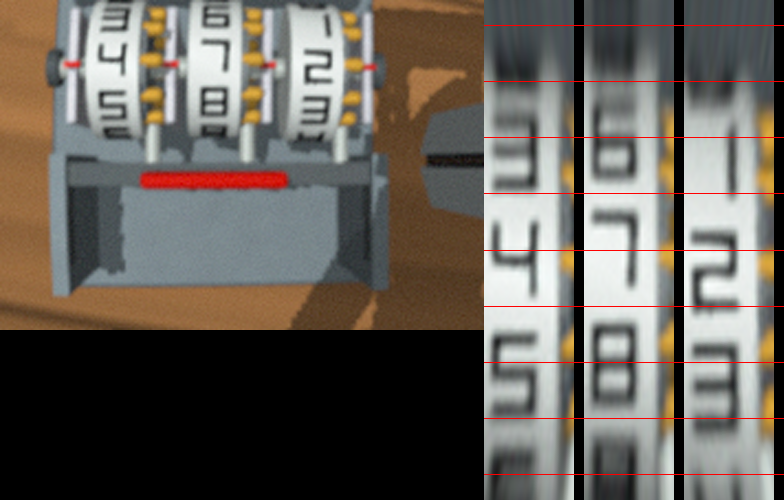

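```bash
python3 - <<'E'
from look import *; from wr import *; from ph import phases
np.set_printoptions(precision=3,suppress=True)
cc,ss=np.cos(.153),np.sin(.153)
for n in("w6","w9"):
    s=look(n) if n=="w9" else pickle.load(open("w6.pkl","rb"))
    im=s["image"].astype(int);m=((im[...,0]>150)&(im[...,1]<90)&(im[...,2]<90)).astype(np.uint8)
    k,l,st,c=cv2.connectedComponentsWithStats(m)
    for i in range(1,k):
        if st[i,4]>4:
            w=unplane(s,*c[i],.094 if st[i,4]>100 else .083);a,b=w[0]-.5379,w[1]+.1053
            x=1000*np.array([a*cc+b*ss-.012,b*cc-a*ss])
            if abs(x[1])<60:print(n,st[i,4],x)
    M=mk((.5379,-.1053),.153)
    if n=="w6": ref=[unwrap(s,M,y) for y in(34,0,-34)]
    else:
        for y,r in zip((34,0,-34),ref):
            t=unwrap(s,M,y);q=cv2.minMaxLoc(cv2.matchTemplate(t,r[130:370],cv2.TM_CCOEFF_NORMED)[:, :]);print("shift rad",-(q[3][1]-130)/250*1.4,q[1])
    print(s["o"]["qvel"].max())
E
```

```text
w6 9 [-0.104 52.721]
w6 370 [-89.295  30.943]
w6 425 [-49.965   2.304]
w6 6 [-0.07  17.549]
0.007095099316486222
w9 12 [-0.348 52.638]
w9 407 [-99.029  30.474]
w9 497 [-40.369   2.185]
w9 9 [-0.325 17.622]
w9 6 [ -0.256 -17.165]
w9 10 [ -0.227 -53.258]
shift rad -0.0392 0.9790428876876831
shift rad -0.0392 0.9713754653930664
shift rad -0.0392 0.9646032452583313
0.0489033637165201
```

```bash
python3 - <<'E'
from wr import *
cc,ss=np.cos(.153),np.sin(.153)
for n in("w1","w4","w7","w9"):
    s=pickle.load(open(n+".pkl","rb"));im=s["image"].astype(int);m=((im[...,0]-np.maximum(im[...,1],im[...,2]))>60).astype(np.uint8)
    C=cam(s)[:3,3];a,b=C[0]-.5379,C[1]+.1053;print(n,"cam x",round(1000*(a*cc+b*ss-.012),1))
    k,l,st,c=cv2.connectedComponentsWithStats(m)
    for i in range(1,k):
        X,Y,W,H,A=st[i]
        w=unplane(s,*c[i],.094);a,b=w[0]-.5379,w[1]+.1053;x=1000*(a*cc+b*ss-.012)
        if A>90 and -60<x<-30:
            e=[]
            for v in range(Y+H//3,Y+2*H//3):
                u=np.where(l[v]==i)[0]
                e.append([1000*((w[0]-.5379)*cc+(w[1]+.1053)*ss-.012) for w in(unplane(s,u[0]-.5,v,.094),unplane(s,u[-1]+.5,v,.094))])
            print(A,np.round(np.mean(e,0),2))
E
```

```text
w1 cam x -5.0
540 [-52.74 -45.85]
w4 cam x -4.8
605 [-52.91 -45.58]
w7 cam x -54.4
585 [-43.78 -37.48]
w9 cam x -36.1
532 [-43.12 -37.31]
```

The wheels read 4, 7 and 2. The tab face is at -43 mm, which is fully home by both the camera and the finger position. I'm handing the job in.

```bash
python3 -c "
from bench import robot
print(robot.close_job())"
```

```text
the job is handed in; nothing more can be done
None
```

I rolled the wheels to 4, 7 and 2, pushed the lock tab fully home as far as I could measure, kept every force I read under about 11 N, and handed the job in; no verdict came back.

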